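# Unstack the castor wheels into their stock trays

### The arm

A 7-joint arm with a two-finger parallel gripper is mounted at the origin on the work surface. World frame = base frame: x ahead of the robot, y to its left, z up, the work surface at z = 0. Lengths are in m, angles in rad, forces in N, time in s.
With the tool pointing down it reaches from about 0.4 to 0.875 m from the base axis. Payload 19.3 kg.
Tool frame: the origin (TCP) lies at the very end of the fingers, on their centre line; the grasp point (between the pads) lies 19 mm behind it; z points along the fingers, y is the line along which they close (so a half turn about z gives the same grasp; the last joint's range is limited). The gripper opens to 85 mm and grips with 20 to 120 N. Pads are 22 mm wide; open, the fingers measure 114 mm over their backs; the gripper's body (76 mm by 85 mm) begins 54 mm behind the grasp point. The pads swing forward as they close: fully open they stand 13 mm farther back than shut.
Start: joints at [-1.213, 0.521, -0.036, 1.599, 0.021, 1.021, -0.113], TCP at [0.259, 0.569, 0.231] pointing down, gripper open.
Joint ranges: [-2.91, 2.91], [-0.3, 2.13], [-1.5, 1.42], [0.17, 2.43], [-1.26, 4.41], [0.16, 1.93], [-2.52, 2.52]. Speed limits (rad/s): [1.89, 1.89, 2.39, 2.39, 3.01, 3.01, 3.01].

### API

Orientations are given as [roll, pitch, yaw] about the fixed x, y, z axes, in that order (R = Rz(yaw) Ry(pitch) Rx(roll)).
In Python, from workcell import bot gives the robot as it stands. The module is installed in compiled form; this text tells all that it offers.
- The arm moves only by the tool apply_moves, never from a script. Its arguments are lists of equal length, an entry for each row: "claw": the finger opening in m, from 0 to 0.0854; "xyz": the shift along the tool's x, y, z in m, a list of three; "twist": the turn, a rotation vector about the tool's x, y, z in rad, a list of three. A call has 1 to 20 rows; each row shifts and turns the commanded pose from where the row before left it, along the tool's axes as they then stand; what a row does not reach is not made up. A row lasts 1/10 s, in which the tool goes at most 50 mm and 8.59 degrees, less where a joint would pass 70% of its speed; a pose out of reach is approached as far as the arm can. A call with a gripper value outside its range is refused whole. The fingers move at their own pace and stop on an object; "force" is the grip in N (left out, the last holds). Time passes only in rows, so rows that do not move let the fingers close. It gives the time, the measured TCP pose, the force, the opening and the grip force at its end, in the units of the state.
- bot.observe(): the state, without advancing time (a new reading comes with each control period).
- bot.grab_frame(name): name is "scene" or "top" or "wrist"; returns a dict with "img" (480x640x3 uint8, red, green, blue), "vfov" (degrees; the focal length in pixels is half the picture's height over the tangent of half this angle, whatever the lens; pixels are square), "cx", "cy" (the principal point, pixels), "view" (4x4, takes a point from world to camera coordinates). Camera axes: x right, y up, looking along -z (the intrinsics and any distortion apply to the point x, -y, -z); pixel columns grow to the right and rows downward; lengths in m; the calibration is good to about 2 mm. A picture is of the moment at which its call begins. There is no depth.
- bot.job_done(): hands the job in; it is judged then, once.
Trained networks look in the newest picture that a camera, given by its name, has taken for a name from the list of things; names that differ only in an ending like _2 or _b are one class to them, and where a whole thing is asked for, a point or a joint stands for the part that bears it (a point fixed in the world has none). Each returns a list of dicts, best first, with "score" (0 to 1); they miss things now and then, are a little off and sometimes report something else, mostly with a low value. They report only what shows in the picture. A call takes as long as a camera call. They do not tell look-alikes from the thing itself.
- bot.find_in(camera, query): "position" ([x, y, z] in m, in world coordinates, good to about 4 mm: the middle of the surface that is visible of it).
The state is a dict: "clock": time; "qpos": joint angles; "qd": joint speeds; "joint_efforts": joint torques, N m; "position": TCP position; "tool_rot": TCP orientation; "force": force on the tool from outside, world axes, zero at the start; "moment": the same for the moment, N m; "grip_width": finger opening in m; "finger_force": force on a finger pad.
Only numpy, scipy, OpenCV 4.12 (cv2) and the standard library are available. Lean on these libraries where they do the work, as an engineer would, in place of code of your own. Each camera call takes 0.05 s, during which the arm holds its last target. There are 200 camera calls.

### The job

The castor wheels on the piece of cardboard have to go back into stock. Take the stacked wheels apart and set each one down flat in the compartment of the wooden tray whose swatch has the colour of its tyre; set them down gently, do not drop or throw them. Leave the green tin and the amber jar where they stand.

Things in the scene. Friction and masses are not known exactly. Their poses are not given: they have to be found in the camera images.
- wheel_black: Larger loose castor wheel: black tyre 62 mm across, 24 mm wide; mid-grey plastic hub 35 mm across, 2 mm proud on both faces: 28 mm high in all, about 130 g. Origin: centre of its underside, z up the axle. Starts on 3 mm cardboard, underside 3 mm above the counter, beside the other larger wheel (axes 100 mm apart), a smaller wheel on top.
- wheel_red: Smaller loose castor wheel: red tyre 44 mm across, 24 mm wide; bright aluminium hub 27 mm across, 2 mm proud on both faces: 28 mm high in all, about 70 g. Origin: centre of its underside, z up the axle. Starts centred on top of one of the two larger wheels, underside 31 mm above the counter; on which one varies.
- wheel_yellow: Larger loose castor wheel: yellow tyre 62 mm across, 24 mm wide; dark steel hub 35 mm across, 2 mm proud on both faces: 28 mm high in all, about 130 g. Origin: centre of its underside, z up the axle. Starts on 3 mm cardboard, underside 3 mm above the counter, beside the other larger wheel (axes 100 mm apart), a smaller wheel on top.
- wheel_blue: Smaller loose castor wheel: blue tyre 44 mm across, 24 mm wide; white plastic hub 27 mm across, 2 mm proud on both faces: 28 mm high in all, about 70 g. Origin: centre of its underside, z up the axle. Starts centred on top of one of the two larger wheels, underside 31 mm above the counter; on which one varies.
- tray_black: Fixed low wooden tray with a black swatch, 34 x 86 mm, centred at x = +66 mm on its back ledge, level with the rims. Origin: on the counter under the centre of the open square compartment that takes the wheel; x points to the swatch. Compartment 86 x 86 mm inside, floor 3 mm and rims 8 mm above the counter, walls 6 mm. Outside x = -49 to +89, y = -49 to +49 mm.
- tray_red: Fixed low wooden tray with a red swatch, 34 x 68 mm, centred at x = +57 mm on its back ledge, level with the rims. Origin: on the counter under the centre of the open square compartment that takes the wheel; x points to the swatch. Compartment 68 x 68 mm inside, floor 3 mm and rims 8 mm above the counter, walls 6 mm. Outside x = -40 to +80, y = -40 to +40 mm.
- tray_yellow: Fixed low wooden tray with a yellow swatch, 34 x 86 mm, centred at x = +66 mm on its back ledge, level with the rims. Origin: on the counter under the centre of the open square compartment that takes the wheel; x points to the swatch. Compartment 86 x 86 mm inside, floor 3 mm and rims 8 mm above the counter, walls 6 mm. Outside x = -49 to +89, y = -49 to +49 mm.
- tray_blue: Fixed low wooden tray with a blue swatch, 34 x 68 mm, centred at x = +57 mm on its back ledge, level with the rims. Origin: on the counter under the centre of the open square compartment that takes the wheel; x points to the swatch. Compartment 68 x 68 mm inside, floor 3 mm and rims 8 mm above the counter, walls 6 mm. Outside x = -40 to +80, y = -40 to +40 mm.
- tin: Bystander: loose green tin with a paper band, 68 mm across and 61 mm high. Origin: centre of its underside.
- jar: Bystander: loose small amber jar with a black cap, 54 mm across and 65 mm high. Origin: centre of its underside.
There are look-alikes about, which are no part of the job. Several things have the shape of the wheel_blue; the one meant has the colours described above.

How it is judged:
By the outcome, as a careful person would: the job done as asked, in the order asked, and still so for the second after the job is handed in, with the robot touching nothing.
It also fails if it takes over 106 s, if anything falls off the work surface, if the arm or the gripper's body presses on something with over 40 N, if the wrist force passes 120 N, or if a joint passes its speed limit or range.

## Working session

There is one attempt and no reset: what is moved stays moved. The work goes in short steps, Python scripts to look and compute and a tool call to move; the robot and the scene stay as the last step left them, time stands still between calls to the robot, and variables do not carry over. Pictures are saved under pics/ and viewed, at most 14 in all, crops included, and the job is handed in when it is done.

Besides the shell and the picture viewer there is one more tool, called after "Emit:" as name(argument=value, ...) on one line, values as JSON. apply_moves: Moves the arm, as the interface text tells. Its arguments: {"type":"object","properties":{"claw":{"type":"array"},"xyz":{"type":"array"},"twist":{"type":"array"},"force":{"type":"number"}},"required":["claw","xyz","twist"]}

```bash
mkdir -p pics; python3 - <<'E'
from workcell import bot
import cv2,pickle
import numpy as np
np.set_printoptions(precision=4,suppress=True)
for n in ["scene","top"]:
    f=bot.grab_frame(n); cv2.imwrite(f"pics/{n}0.png",f["img"][:,:,::-1]); pickle.dump(f,open(n+".pkl","wb"))
    print(n,f["vfov"],f["cx"],f["cy"],f.keys()); print(f["view"])
    for q in ["wheel_black","wheel_red","wheel_yellow","wheel_blue","tray_black","tray_red","tray_yellow","tray_blue","tin","jar"]:
        print(q,[(np.round(d["position"],3).tolist(),round(d["score"],2)) for d in bot.find_in(n,q)[:5]])
s=bot.observe(); print(s)
E
```

```text
scene 54.148957844986356 319.009529510235 234.73456175693536 dict_keys(['img', 'vfov', 'cx', 'cy', 'view'])
[[-0.8108  0.5853 -0.0019  0.3967]
 [-0.4601 -0.6355  0.6201  0.1937]
 [ 0.3617  0.5036  0.7846 -1.1179]
 [ 0.      0.      0.      1.    ]]
wheel_black [([0.447, 0.048, 0.026], 0.59)]
wheel_red [([0.458, -0.06, 0.055], 0.56)]
wheel_yellow [([0.475, -0.046, 0.028], 0.93)]
wheel_blue [([0.43, 0.145, 0.026], 0.91), ([0.506, 0.143, 0.026], 0.85), ([0.593, 0.041, 0.026], 0.84), ([0.435, 0.04, 0.055], 0.69), ([0.361, 0.159, 0.029], 0.64)]
tray_black [([0.677, -0.124, 0.003], 0.92), ([0.572, 0.327, 0.002], 0.72)]
tray_red [([0.677, 0.136, 0.008], 0.6)]
tray_yellow [([0.571, 0.325, 0.003], 0.59)]
tray_blue [([0.574, -0.342, 0.007], 0.88)]
tin [([0.337, -0.234, 0.053], 0.74)]
jar [([0.336, 0.27, 0.057], 0.81)]
top 49.70798182540915 325.59036233464616 235.84460587058268 dict_keys(['img', 'vfov', 'cx', 'cy', 'view'])
[[-0.0009 -1.     -0.007   0.0133]
 [ 0.9869 -0.002   0.1615 -0.4947]
 [-0.1615 -0.0068  0.9868 -0.9503]
 [ 0.      0.      0.      1.    ]]
wheel_black [([0.453, -0.062, 0.
[... 325 characters left out ...]
674, 0.138, 0.005], 0.7)]
tray_yellow [([0.573, 0.323, 0.003], 0.63)]
tray_blue [([0.571, -0.341, 0.009], 0.84)]
tin [([0.33, -0.244, 0.057], 0.57)]
jar [([0.322, 0.252, 0.067], 0.91)]
{'clock': 1.1, 'qpos': array([-1.2132,  0.5214, -0.0363,  1.5995,  0.0212,  1.0211, -0.1128]), 'qd': array([-0.001 ,  0.0003, -0.002 , -0.0011, -0.0003,  0.0009, -0.0007]), 'joint_efforts': array([  0.003 , -92.6826,   1.9791, -37.0271,   0.0181,   0.0017,
         0.    ]), 'position': array([0.2593, 0.5686, 0.2313]), 'tool_rot': array([-3.1415, -0.    ,  2.7137]), 'force': array([-0.2466,  0.5982, -0.9085]), 'moment': array([-0.0037,  0.0005, -0.    ]), 'finger_force': 0.0, 'grip_width': 0.08532435206976054}
```

View pics/top0.png

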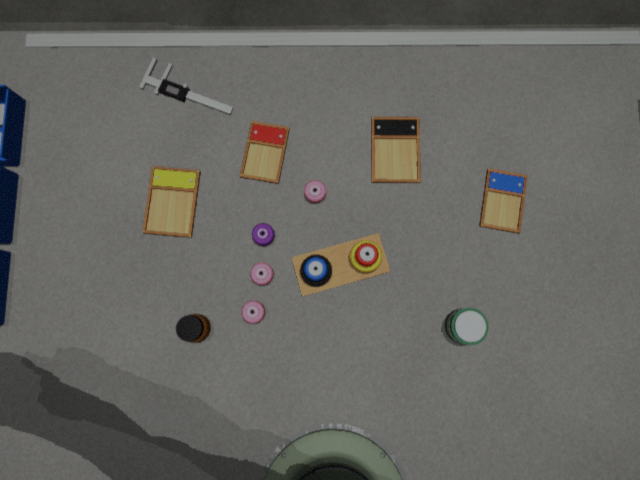

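View pics/scene0.png

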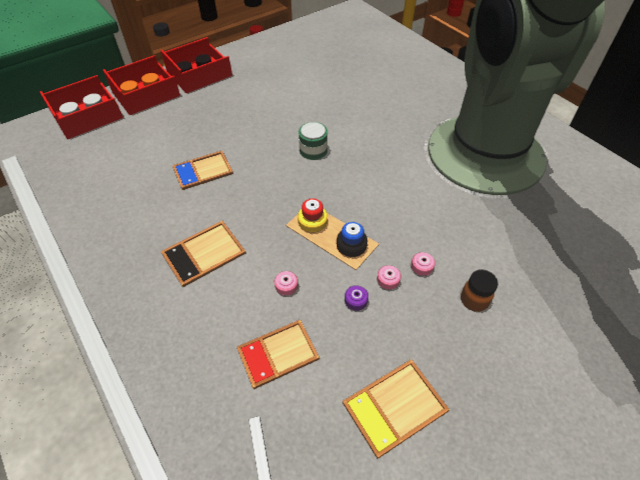

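Top view: blue is on black at (316,268) and red on yellow at (367,255). The look-alikes are purple (263,234) and pink (315,191), (262,273), (253,312). The blue tyre with a white hub on the black wheel is the one I want. Next I measure precisely and check it in a crop.

```bash
cat > h.py <<'E'
import numpy as np,cv2
from scipy.spatial.transform import Rotation as R
np.set_printoptions(precision=4,suppress=True)
def unproj(f,px,z):
    px=np.atleast_2d(np.asarray(px,float)); F=240/np.tan(np.radians(f["vfov"]/2))
    d=np.c_[(px[:,0]-f["cx"])/F,-(px[:,1]-f["cy"])/F,-np.ones(len(px))]
    V=f["view"];Rm=V[:3,:3];c=-Rm.T@V[:3,3]; w=d@Rm
    return (c+w*((z-c[2])/w[:,2])[:,None])[:,:2]
def hsvmask(f,lo,hi,k=4):
    h=cv2.cvtColor(cv2.resize(f["img"],None,fx=k,fy=k,interpolation=cv2.INTER_CUBIC),cv2.COLOR_RGB2HSV); return cv2.inRange(h,lo,hi)
C={"red":((0,170,90),(5,255,255)),"yellow":((24,150,100),(34,255,255)),"blue":((100,150,60),(120,255,255))}
def blobs(f,col,k=4,amin=60):
    m=hsvmask(f,*C[col],k) if col!="black" else hsvmask(f,(0,0,0),(179,255,50),k)
    if col=="red": m|=hsvmask(f,(175,170,90),(179,255,255),k)
    cs,_=cv2.findContours(m,cv2.RETR_EXTERNAL,cv2.CHAIN_APPROX_NONE)
    return [((c[:,0,:]+.5)/k-.5) for c in cs if cv2.contourArea(c)>amin*k*k]
def local(p,yaw,d):  # world delta -> tool delta (tool down)
    return R.from_euler('xyz',[np.pi,0,yaw]).inv().apply(d)
E
python3 - <<'E'
import pickle; from h import *
for n in ["top","scene"]:
    f=pickle.load(open(n+".pkl","rb")); print(n)
    for col in ["red","yellow","blue","black"]:
        for c in blobs(f,col):
            for z in (.008,.057):
                w=unproj(f,c,z).astype(np.float32)
                if z==.008: r=cv2.minAreaRect(w)
                else: r=cv2.minEnclosingCircle(w)
                cc=np.array(r[0])
                if cc[0]>.3 and cc[0]<.85 and abs(cc[1])<.5: print(col,c.mean(0),z,cc,np.array(r[1]),r[2] if z==.008 else "")
f=pickle.load(open("scene.pkl","rb"))
a=cv2.resize(f["img"][180:310,260:450],None,fx=4,fy=4,interpolation=cv2.INTER_CUBIC)
cv2.imwrite("pics/crop0.png",a[:,:,::-1])
E
```

```text
top
red [366.4618 254.2779] 0.008 [ 0.463  -0.0675] [0.0418 0.0415] 89.88941955566406
red [366.4618 254.2779] 0.057 [ 0.4568 -0.0641] 0.02076231688261032 
red [267.8045 134.0132] 0.008 [0.7109 0.1306] [0.0682 0.0331] 79.97567749023438
red [267.8045 134.0132] 0.057 [0.6928 0.1247] 0.03496526926755905 
yellow [365.4638 256.0253] 0.008 [ 0.4603 -0.0655] [0.0608 0.0619] 53.20283889770508
yellow [365.4638 256.0253] 0.057 [ 0.4542 -0.0616] 0.02997240610420704 
yellow [173.931  178.5323] 0.008 [0.6177 0.3185] [0.0866 0.0351] 84.5594482421875
yellow [173.931  178.5323] 0.057 [0.6041 0.3034] 0.04341263324022293 
blue [315.32   268.3507] 0.008 [0.4357 0.0328] [0.0458 0.0463] 44.96006774902344
blue [315.32   268.3507] 0.057 [0.4309 0.0316] 0.02254771627485752 
blue [506.0214 182.2159] 0.008 [ 0.6082 -0.349 ] [0.0664 0.0317] 79.5224380493164
blue [506.0214 182.2159] 0.057 [ 0.5949 -0.3318] 0.03433149680495262 
black [205.5059 329.3282] 0.008 [0.3186 0.2446] [0.0183 0.0491] 82.80439758300781
black [205.5059 329.3282] 0.057 [0.3204 0.2411] 0.023440131917595863 
black [189.8478 327.9046] 0.008 [0.3
[... 1316 characters left out ...]
.0433] 0.028557220473885536 
blue [352.4028 230.112 ] 0.008 [0.4079 0.005 ] [0.0477 0.0441] 34.2020378112793
blue [352.4028 230.112 ] 0.057 [0.4348 0.0337] 0.022649088874459267 
blue [185.9848 172.684 ] 0.008 [ 0.6093 -0.3494] [0.0656 0.0323] 79.63731384277344
blue [185.9848 172.684 ] 0.057 [ 0.6223 -0.297 ] 0.033354733139276505 
black [482.475  283.1379] 0.057 [0.3223 0.2608] 0.02834852784872055 
black [182.436 263.703] 0.008 [ 0.7261 -0.1295] [0.0825 0.0316] 89.45872497558594
black [182.436 263.703] 0.057 [ 0.7317 -0.0913] 0.04074343666434288 
black [351.099  244.7051] 0.008 [0.4316 0.0306] [0.0581 0.0592] 47.9837646484375
black [351.099  244.7051] 0.057 [0.4536 0.0545] 0.03209425136446953
```

View pics/crop0.png

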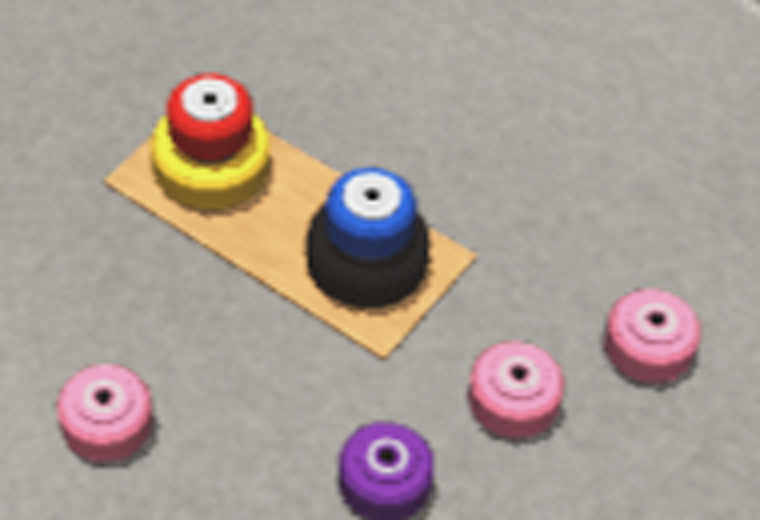

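```bash
python3 - <<'E'
import pickle; from h import *
f=pickle.load(open("scene.pkl","rb"));print(unproj(f,[[312.2,204.5],[352.7,228.2]],.059))
print("after rot to yaw 1.83:",local(0,1.83,[.431-.2593,.032-.5686,.12-.2313]))
E
```

```text
[[ 0.4589 -0.065 ]
 [ 0.4313  0.0303]]
after rot to yaw 1.83: [-0.5627  0.0284  0.1113]
```

Emit:
apply_moves(claw=[0.0854,0.0854,0.0854,0.0854,0.0854,0.0854,0.0854,0.0854,0.0854,0.0854,0.0854,0.0854,0.0854,0.0854,0.0854,0.0854,0.0854,0.0854,0.0854,0.0854], xyz=[[0,0,0.01],[0,0,0.01],[0,0,0.01],[0,0,0.01],[0,0,0.01],[0,0,0.01],[-0.04,0.002,0.003],[-0.04,0.002,0.003],[-0.04,0.002,0.003],[-0.04,0.002,0.003],[-0.04,0.002,0.003],[-0.04,0.002,0.003],[-0.04,0.002,0.003],[-0.04,0.002,0.003],[-0.04,0.002,0.003],[-0.04,0.002,0.003],[-0.04,0.002,0.003],[-0.04,0.002,0.003],[-0.04,0.002,0.003],[-0.04,0.002,0.003]], twist=[[0,0,0.1473],[0,0,0.1473],[0,0,0.1473],[0,0,0.1473],[0,0,0.1473],[0,0,0.1473],[0,0,0],[0,0,0],[0,0,0],[0,0,0],[0,0,0],[0,0,0],[0,0,0],[0,0,0],[0,0,0],[0,0,0],[0,0,0],[0,0,0],[0,0,0],[0,0,0]], force=30)

```text
clock: 3.1
position: [0.4303, 0.033, 0.1294]
tool_rot: [3.141, -0.0, 1.83]
force: [1.2, 0.4, -0.1]
grip_width: 0.0852
finger_force: 0.0
```

Emit:
apply_moves(claw=[0.0854,0.0854,0.0854,0.0854,0.0854,0.0854,0.0854,0.0854,0.03,0.03,0.03,0.03,0.03,0.03,0.03,0.03], xyz=[[-0.002,0,0.02],[0,0,0.02],[0,0,0.02],[0,0,0.015],[0,0,0.01],[0,0,0.008],[0,0,0],[0,0,0],[0,0,0],[0,0,0],[0,0,0],[0,0,0],[0,0,0],[0,0,0],[0,0,0],[0,0,0]], twist=[[0,0,0],[0,0,0],[0,0,0],[0,0,0],[0,0,0],[0,0,0],[0,0,0],[0,0,0],[0,0,0],[0,0,0],[0,0,0],[0,0,0],[0,0,0],[0,0,0],[0,0,0],[0,0,0]], force=30)

```text
clock: 4.7
position: [0.4306, 0.0327, 0.0368]
tool_rot: [3.141, -0.0, 1.83]
force: [-2.1, 0.3, 12.9]
grip_width: 0.0429
finger_force: 28.7
```

```bash
python3 - <<'E'
from workcell import bot
import cv2,numpy as np
a=bot.grab_frame("wrist")["img"]; b=bot.grab_frame("scene")["img"][130:310,230:470]
b=cv2.resize(b,None,fx=2,fy=2); im=np.zeros((480,800,3),np.uint8); im[:240,:320]=cv2.resize(a,(320,240)); im[:360,320:800]=b
cv2.imwrite("pics/g1.png",im[:,:,::-1]); s=bot.observe(); print(s["position"],s["grip_width"],s["finger_force"])
E
```

```text
[0.43063429 0.03269296 0.03680335] 0.0426456043131764 28.733692823443562
```

View pics/g1.png

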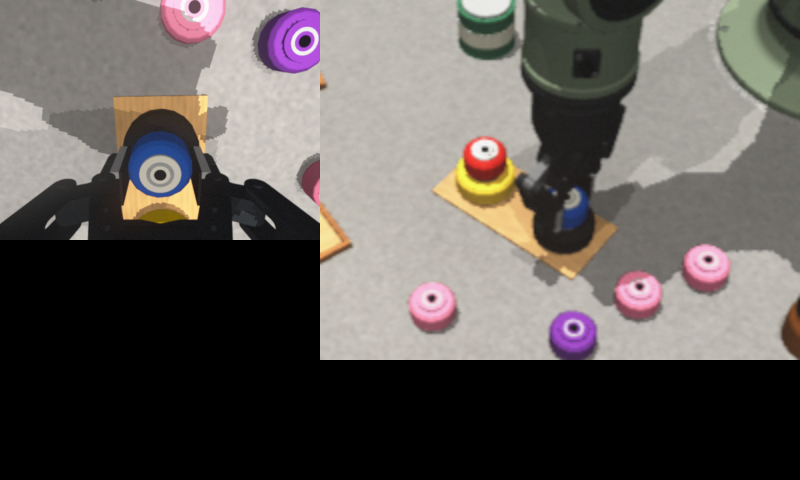

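Emit:
apply_moves(claw=[0.03,0.03,0.03,0.03,0.03,0.03,0.03,0.03,0.03,0.03,0.03,0.03,0.03,0.03,0.03,0.03,0.03,0.03,0.03,0.03], xyz=[[0,0,-0.005],[0,0,-0.015],[0,0,-0.025],[0,0,-0.025],[0,0,-0.025],[-0.015,0.0011,0],[-0.03,0.0017,0],[-0.03,0.0017,0],[-0.03,0.0017,0],[-0.03,0.0017,0],[-0.03,0.0017,0],[-0.03,0.0017,0],[-0.03,0.0017,0],[-0.03,0.0017,0],[-0.03,0.0017,0],[-0.03,0.0017,0],[-0.03,0.0017,0],[-0.03,0.0017,0.01],[-0.0157,0.0014,0.02],[0,0,0.01]], twist=[[0,0,0],[0,0,0],[0,0,0],[0,0,0],[0,0,0],[0,0,0],[0,0,0],[0,0,0],[0,0,0],[0,0,0],[0,0,0],[0,0,0],[0,0,0],[0,0,0],[0,0,0],[0,0,0],[0,0,0],[0,0,0],[0,0,0],[0,0,0]])

```text
clock: 6.8
position: [0.5519, -0.3412, 0.0899]
tool_rot: [-3.14, 0.0, 1.828]
force: [-0.8, 0.8, -0.8]
grip_width: 0.0424
finger_force: 30.8
```

```bash
python3 - <<'E'
from workcell import bot
import cv2,numpy as np
a=bot.grab_frame("wrist")["img"]; b=bot.grab_frame("scene")["img"][40:240,100:400]
b=cv2.resize(b,None,fx=1.6,fy=1.6); im=np.zeros((320,800,3),np.uint8); im[:240,:320]=cv2.resize(a,(320,240)); im[:320,320:800]=b
cv2.imwrite("pics/g2.png",im[:,:,::-1]); s=bot.observe(); print(s["position"],s["grip_width"],s["finger_force"],s["qpos"])
E
```

```text
[ 0.55164685 -0.3385153   0.08987237] 0.04220408476655513 30.758073516190052 [ 0.33412606  0.73493648  0.19340808  1.64899864 -0.18471063  0.77851256
  0.86989089]
```

View pics/g2.png

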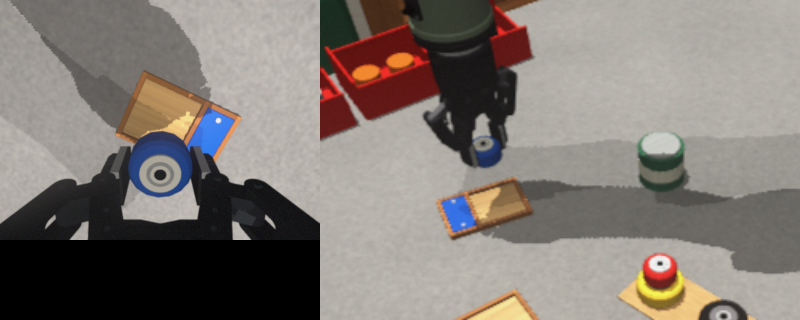

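Emit:
apply_moves(claw=[0.03,0.03,0.03,0.03,0.03,0.03,0.03,0.03,0.03,0.03,0.03], xyz=[[0,0.001,0.01],[0,0,0.02],[0,0,0.02],[0,0,0.01],[0,0,0.008],[0,0,0.005],[0,0,0.003],[0,0,0.0015],[0,0,0.0015],[0,0,0.001],[0,0,0]], twist=[[0,0,0],[0,0,0],[0,0,0],[0,0,0],[0,0,0],[0,0,0],[0,0,0],[0,0,0],[0,0,0],[0,0,0],[0,0,0]])

```text
clock: 8.0
position: [0.5537, -0.339, 0.0114]
tool_rot: [3.141, 0.0, 1.83]
force: [-0.6, -0.5, -0.4]
grip_width: 0.042
finger_force: 30.8
```

Emit:
apply_moves(claw=[0.03,0.03,0.03,0.03], xyz=[[0,0,0.001],[0,0,0.001],[0,0,0.001],[0,0,0]], twist=[[0,0,0],[0,0,0],[0,0,0],[0,0,0]])

```text
clock: 8.4
position: [0.5537, -0.339, 0.0089]
tool_rot: [3.141, 0.0, 1.83]
force: [-2.8, 1.7, 11.2]
grip_width: 0.0422
finger_force: 31.8
```

Emit:
apply_moves(claw=[0.05,0.056,0.056,0.056,0.06,0.0854,0.0854,0.0854,0.0854,0.0854,0.0854,0.0854,0.0854,0.0854,0.0854,0.0854,0.0854,0.0854,0.0854,0.0854], xyz=[[0,0,0],[0,0,0],[0,0,0],[0,0,-0.005],[0,0,-0.015],[0,0,-0.03],[0,0,-0.03],[0,0,-0.02],[0.025,-0.002,0],[0.03,-0.0022,0],[0.03,-0.0022,0],[0.03,-0.0022,0],[0.03,-0.0022,0],[0.03,-0.0022,0],[0.03,-0.0022,0],[0.03,-0.0022,0],[0.03,-0.0022,0],[0.025,-0.0026,0],[0,0,0],[0,0,0]], twist=[[0,0,0],[0,0,0],[0,0,0],[0,0,0],[0,0,0],[0,0,0],[0,0,0],[0,0,0],[0,0,0],[0,0,0],[0,0,0],[0,0,0],[0,0,0],[0,0,0],[0,0,0],[0,0,0],[0,0,0],[0,0,0],[0,0,0],[0,0,0]])

```text
clock: 10.4
position: [0.4584, -0.0642, 0.1092]
tool_rot: [3.14, 0.0, 1.831]
force: [0.3, -0.8, 0.3]
grip_width: 0.0855
finger_force: 0.0
```

```bash
python3 - <<'E'
from workcell import bot
import cv2,numpy as np
from h import *
f=bot.grab_frame("scene"); a=bot.grab_frame("wrist")["img"]
b=cv2.resize(f["img"][120:300,150:420],None,fx=1.6,fy=1.6); im=np.zeros((320,800,3),np.uint8); im[:240,:320]=cv2.resize(a,(320,240)); im[:288,320:752]=b
cv2.imwrite("pics/g3.png",im[:,:,::-1]); s=bot.observe(); print(s["position"])
for n in ("scene","top"): 
  bot.grab_frame(n)
  for q in ("wheel_blue","wheel_black","wheel_red"): print(n,q,[(np.round(d["position"],3).tolist(),round(d["score"],2)) for d in bot.find_in(n,q)[:6]])
E
```

```text
[ 0.4584 -0.0651  0.1089]
scene wheel_blue [([0.506, 0.144, 0.025], 0.92), ([0.36, 0.158, 0.028], 0.85), ([0.591, 0.04, 0.027], 0.8), ([0.554, -0.327, 0.026], 0.78), ([0.429, 0.142, 0.028], 0.57)]
scene wheel_black [([0.437, 0.036, 0.03], 0.58), ([0.678, -0.126, 0.005], 0.54)]
scene wheel_red []
top wheel_blue [([0.5, 0.136, 0.028], 0.85), ([0.59, 0.032, 0.024], 0.84), ([0.353, 0.15, 0.029], 0.76), ([0.554, -0.334, 0.029], 0.64), ([0.425, 0.134, 0.022], 0.61), ([0.323, 0.251, 0.068], 0.26)]
top wheel_black [([0.431, 0.029, 0.029], 0.58)]
top wheel_red []
```

View pics/g3.png

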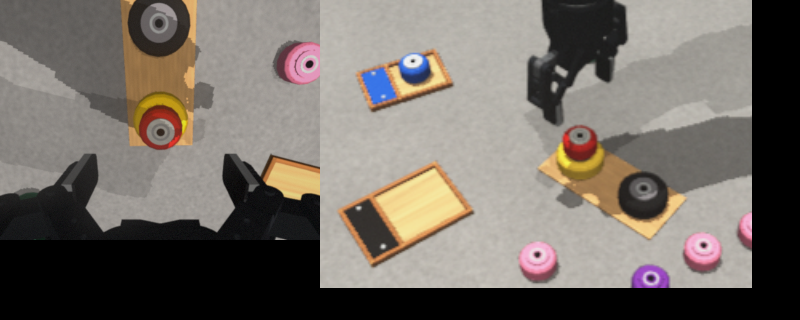

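Blue lies flat in its tray and black has not moved. Red is next.

Emit:
apply_moves(claw=[0.0854,0.0854,0.0854,0.0854,0.0854,0.03,0.03,0.03,0.03,0.03,0.03,0.03,0.03], xyz=[[0,0,0.02],[0,0,0.02],[0,0,0.02],[0,0,0.012],[0,0,0],[0,0,0],[0,0,0],[0,0,0],[0,0,0],[0,0,0],[0,0,0],[0,0,0],[0,0,0]], twist=[[0,0,0],[0,0,0],[0,0,0],[0,0,0],[0,0,0],[0,0,0],[0,0,0],[0,0,0],[0,0,0],[0,0,0],[0,0,0],[0,0,0],[0,0,0]], force=30)

```text
clock: 12.2
position: [0.4583, -0.0643, 0.0371]
tool_rot: [3.14, 0.0, 1.83]
force: [-2.3, -0.0, 10.9]
grip_width: 0.0424
finger_force: 29.0
```

Emit:
apply_moves(claw=[0.03,0.03,0.03,0.03,0.03,0.03,0.03,0.03,0.03,0.03,0.03,0.03,0.03,0.03,0.03,0.03,0.03,0.03,0.03], xyz=[[0,0,-0.005],[0,0,-0.015],[0,0,-0.025],[0,0,-0.015],[0.0073,0.0122,0],[0.0147,0.0243,0],[0.0147,0.0243,0],[0.0147,0.0243,0],[0.0147,0.0243,0],[0.0147,0.0243,0],[0.0147,0.0243,0],[0.0147,0.0243,0],[0.0147,0.0243,0],[0.0147,0.0243,0],[0.0074,0.012,0.01],[0,0,0.02],[0,0,0.02],[0,0,0.01],[0,0,0]], twist=[[0,0,0],[0,0,0],[0,0,0],[0,0,0],[0,0,0],[0,0,0],[0,0,0],[0,0,0],[0,0,0],[0,0,0],[0,0,0],[0,0,0],[0,0,0],[0,0,0],[0,0,0],[0,0,0],[0,0,0],[0,0,0],[0,0,0]])

```text
clock: 14.1
position: [0.6541, 0.1404, 0.0345]
tool_rot: [-3.139, -0.0, 1.83]
force: [-0.0, -0.1, -0.2]
grip_width: 0.0425
finger_force: 31.0
```

Emit:
apply_moves(claw=[0.03,0.03,0.03,0.03,0.03,0.03,0.03,0.03,0.03], xyz=[[0.001,0,0.008],[0,0,0.006],[0,0,0.004],[0,0,0.002],[0,0,0.002],[0,0,0.001],[0,0,0.001],[0,0,0.001],[0,0,0]], twist=[[0,0,0],[0,0,0],[0,0,0],[0,0,0],[0,0,0],[0,0,0],[0,0,0],[0,0,0],[0,0,0]])

```text
clock: 15.0
position: [0.6547, 0.141, 0.0112]
tool_rot: [-3.142, 0.0, 1.83]
force: [0.2, 0.2, -1.6]
grip_width: 0.0424
finger_force: 31.0
```

Emit:
apply_moves(claw=[0.03,0.03,0.03,0.03], xyz=[[0,0,0.001],[0,0,0.001],[0,0,0.0003],[0,0,0]], twist=[[0,0,0],[0,0,0],[0,0,0],[0,0,0]])

```text
clock: 15.4
position: [0.6547, 0.141, 0.0093]
tool_rot: [3.142, -0.0, 1.83]
force: [-2.0, -0.1, 4.5]
grip_width: 0.0424
finger_force: 31.5
```

Emit:
apply_moves(claw=[0.05,0.056,0.056,0.056,0.06,0.0854,0.0854,0.0854,0.0854,0.0854,0.0854,0.0854,0.0854,0.0854,0.0854,0.0854,0.0854,0.0854,0.0854], xyz=[[0,0,0],[0,0,0],[0,0,0],[0,0,-0.005],[0,0,-0.015],[0,0,-0.03],[0,0,-0.03],[0,0,-0.01],[-0.0148,-0.0243,0],[-0.0148,-0.0243,0],[-0.0148,-0.0243,0],[-0.0148,-0.0243,0],[-0.0148,-0.0243,0],[-0.0148,-0.0243,0],[-0.0148,-0.0243,0],[-0.0148,-0.0243,0],[-0.0148,-0.0243,0],[-0.0148,-0.0243,0],[0,0,0]], twist=[[0,0,0],[0,0,0],[0,0,0],[0,0,0],[0,0,0],[0,0,0],[0,0,0],[0,0,0],[0,0,0],[0,0,0],[0,0,0],[0,0,0],[0,0,0],[0,0,0],[0,0,0],[0,0,0],[0,0,0],[0,0,0],[0,0,0]])

```text
clock: 17.3
position: [0.4555, -0.0669, 0.0997]
tool_rot: [-3.141, 0.0, 1.826]
force: [0.5, 0.2, 1.1]
grip_width: 0.0859
finger_force: 0.0
```

```bash
python3 - <<'E'
from workcell import bot
import cv2,numpy as np
from h import *
f=bot.grab_frame("scene"); a=bot.grab_frame("wrist")["img"]
b=cv2.resize(f["img"][150:400,220:420],None,fx=2,fy=2); im=np.zeros((500,800,3),np.uint8); im[:240,:320]=cv2.resize(a,(320,240)); im[:500,320:720]=b
cv2.imwrite("pics/g4.png",im[:,:,::-1]); s=bot.observe(); print(s["position"])
for q in ("wheel_blue","wheel_black","wheel_red","wheel_yellow"): print(q,[(np.round(d["position"],3).tolist(),round(d["score"],2)) for d in bot.find_in("scene",q)[:6]])
w=bot.grab_frame("wrist")
for c in blobs(w,"yellow",amin=200): print(c.mean(0),cv2.minEnclosingCircle(unproj(w,c,.029).astype(np.float32)))
E
```

```text
[ 0.4581 -0.0645  0.0997]
wheel_blue [([0.361, 0.158, 0.03], 0.88), ([0.593, 0.044, 0.026], 0.77), ([0.507, 0.144, 0.026], 0.67), ([0.556, -0.327, 0.026], 0.56), ([0.433, 0.142, 0.024], 0.56), ([0.466, -0.056, 0.029], 0.25)]
wheel_black [([0.44, 0.038, 0.03], 0.97)]
wheel_red [([0.652, 0.145, 0.029], 0.72)]
wheel_yellow [([0.465, -0.056, 0.03], 0.56), ([0.555, -0.326, 0.025], 0.31), ([0.57, 0.326, 0.004], 0.16)]
[336.0835 278.372 ] ((0.4664832055568695, -0.07161138206720352), 0.026518486440181732)
```

View pics/g4.png

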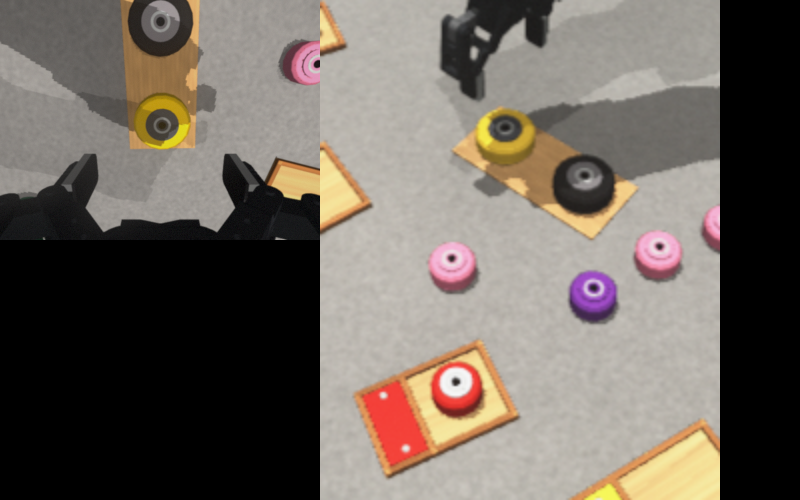

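```bash
python3 - <<'E'
from workcell import bot
from h import *
print(unproj(bot.grab_frame("scene"),[[311.8,213.3],[352.3,237.8]],.031),unproj(bot.grab_frame("wrist"),[[324,250],[320,44]],.031))
E
```

```text
[[ 0.4593 -0.0666]
 [ 0.4316  0.032 ]] [[ 0.4608 -0.0617]
 [ 0.4333  0.033 ]]
```

Emit:
apply_moves(claw=[0.0854,0.0854,0.0854,0.0854,0.0854,0.0854,0.0854,0.04,0.04,0.04,0.04,0.04,0.04,0.04], xyz=[[0,0.001,0.02],[0,0,0.025],[0,0,0.02],[0,0,0.015],[0,0,0.008],[0,0,0.005],[0,0,0],[0,0,0],[0,0,0],[0,0,0],[0,0,0],[0,0,0],[0,0,0],[0,0,0]], twist=[[0,0,0],[0,0,0],[0,0,0],[0,0,0],[0,0,0],[0,0,0],[0,0,0],[0,0,0],[0,0,0],[0,0,0],[0,0,0],[0,0,0],[0,0,0],[0,0,0]], force=40)

```text
clock: 19.15
position: [0.4592, -0.064, 0.0069]
tool_rot: [3.14, 0.0, 1.83]
force: [-1.9, 0.9, 11.0]
grip_width: 0.0602
finger_force: 40.4
```

Emit:
apply_moves(claw=[0.04,0.04,0.04,0.04,0.04,0.04,0.04,0.04,0.04,0.04,0.04,0.04,0.04,0.04,0.04,0.04,0.04,0.04,0.04,0.04], xyz=[[0,0,-0.005],[0,0,-0.015],[0,0,-0.025],[0,0,-0.025],[0,0,-0.015],[0,0,0],[0.0092,0.0123,0],[0.01835,0.0246,0],[0.01835,0.0246,0],[0.01835,0.0246,0],[0.01835,0.0246,0],[0.01835,0.0246,0],[0.01835,0.0246,0],[0.01835,0.0246,0],[0.01835,0.0246,0],[0.01835,0.0246,0],[0.01835,0.0246,0],[0.01835,0.0246,0],[0.01835,0.0246,0],[0.0092,0.0122,0]], twist=[[0,0,0],[0,0,0],[0,0,-0.109],[0,0,-0.109],[0,0,-0.109],[0,0,-0.109],[0,0,0],[0,0,0],[0,0,0],[0,0,0],[0,0,0],[0,0,0],[0,0,0],[0,0,0],[0,0,0],[0,0,0],[0,0,0],[0,0,0],[0,0,0],[0,0,0]])

```text
clock: 21.15
position: [0.5512, 0.3268, 0.0914]
tool_rot: [3.141, -0.001, 2.268]
force: [0.1, 0.0, -0.7]
grip_width: 0.0599
finger_force: 43.8
```

Emit:
apply_moves(claw=[0.04,0.04,0.04,0.04,0.04,0.04], xyz=[[0,0,0.01],[0,0,0.02],[0,0,0.015],[0,0,0.01],[0,0,0.005],[0,0,0]], twist=[[0,0,0],[0,0,0],[0,0,0],[0,0,0],[0,0,0],[0,0,0]])

```text
clock: 21.75
position: [0.5513, 0.3234, 0.0305]
tool_rot: [-3.141, 0.0, 2.266]
force: [0.7, 0.0, -0.5]
grip_width: 0.0598
finger_force: 43.9
```

Emit:
apply_moves(claw=[0.04,0.04,0.04,0.04,0.04,0.04,0.04,0.04,0.04], xyz=[[0,0,0.006],[0,0,0.006],[0,0,0.004],[0,0,0.002],[0,0,0.002],[0,0,0.001],[0,0,0.001],[0,0,0.001],[0,0,0]], twist=[[0,0,0],[0,0,0],[0,0,0],[0,0,0],[0,0,0],[0,0,0],[0,0,0],[0,0,0],[0,0,0]])

```text
clock: 22.65
position: [0.5514, 0.3239, 0.0079]
tool_rot: [-3.142, 0.0, 2.266]
force: [0.3, -0.2, -1.5]
grip_width: 0.0598
finger_force: 43.9
```

Emit:
apply_moves(claw=[0.04,0.04,0.04], xyz=[[0,0,0.0008],[0,0,0.0006],[0,0,0]], twist=[[0,0,0],[0,0,0],[0,0,0]])

```text
clock: 22.95
position: [0.5515, 0.324, 0.007]
tool_rot: [3.141, -0.0, 2.266]
force: [-1.0, -0.4, 5.8]
grip_width: 0.0598
finger_force: 44.6
```

Emit:
apply_moves(claw=[0.064,0.069,0.069,0.069,0.069,0.0854,0.0854,0.0854,0.0854,0.0854,0.0854,0.0854,0.0854,0.0854,0.0854,0.0854,0.0854,0.0854,0.0854,0.0854], xyz=[[0,0,0],[0,0,0],[0,0,0],[0,0,-0.005],[0,0,-0.02],[0,0,-0.03],[0,0,-0.03],[0,0,-0.005],[0,0,0],[-0.0252,-0.019,0],[-0.0252,-0.019,0],[-0.0252,-0.019,0],[-0.0252,-0.019,0],[-0.0252,-0.019,0],[-0.0252,-0.019,0],[-0.0252,-0.019,0],[-0.0252,-0.019,0],[-0.0252,-0.019,0],[-0.0252,-0.019,0],[0,0,0]], twist=[[0,0,0],[0,0,0],[0,0,0],[0,0,0],[0,0,0],[0,0,0.109],[0,0,0.109],[0,0,0.109],[0,0,0.109],[0,0,0],[0,0,0],[0,0,0],[0,0,0],[0,0,0],[0,0,0],[0,0,0],[0,0,0],[0,0,0],[0,0,0],[0,0,0]])

```text
clock: 24.95
position: [0.4309, 0.0283, 0.0971]
tool_rot: [-3.141, 0.001, 1.826]
force: [0.7, 0.7, 0.0]
grip_width: 0.0855
finger_force: 0.0
```

```bash
python3 - <<'E'
from workcell import bot
import cv2,numpy as np
from h import *
f=bot.grab_frame("scene"); a=bot.grab_frame("wrist")["img"]
b=cv2.resize(f["img"][200:470,220:470],None,fx=1.8,fy=1.8); im=np.zeros((500,800,3),np.uint8); im[:240,:320]=cv2.resize(a,(320,240)); im[:486,320:770]=b
cv2.imwrite("pics/g5.png",im[:,:,::-1]); s=bot.observe(); print(s["position"],s["tool_rot"])
E
```

```text
[0.4326 0.0314 0.097 ] [ 3.1408 -0.0002  1.8286]
```

View pics/g5.png

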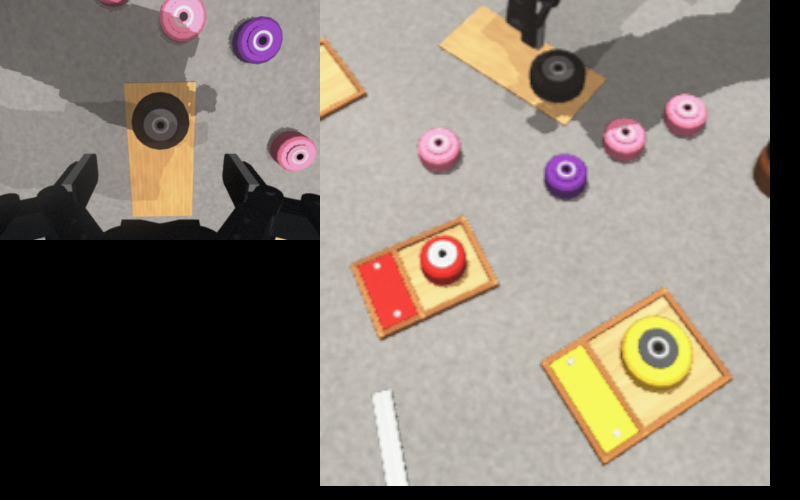

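Red and yellow lie flat in their trays. The black wheel is centred under the gripper, with its bore at wrist (160,125), as the yellow one's was. Now I grip black.

Emit:
apply_moves(claw=[0.0854,0.0854,0.0854,0.0854,0.0854,0.0854,0.0854,0.04,0.04,0.04,0.04,0.04,0.04,0.04], xyz=[[0,0,0.02],[0,0,0.025],[0,0,0.02],[0,0,0.013],[0,0,0.008],[0,0,0.004],[0,0,0],[0,0,0],[0,0,0],[0,0,0],[0,0,0],[0,0,0],[0,0,0],[0,0,0]], twist=[[0,0,0],[0,0,0],[0,0,0],[0,0,0],[0,0,0],[0,0,0],[0,0,0],[0,0,0],[0,0,0],[0,0,0],[0,0,0],[0,0,0],[0,0,0],[0,0,0]], force=40)

```text
clock: 26.45
position: [0.4327, 0.0318, 0.0073]
tool_rot: [3.141, -0.0, 1.83]
force: [-2.2, 0.2, 8.0]
grip_width: 0.06
finger_force: 41.1
```

Emit:
apply_moves(claw=[0.04,0.04,0.04,0.04,0.04,0.04,0.04,0.04,0.04,0.04,0.04,0.04,0.04,0.04,0.04,0.04,0.04,0.04,0.04,0.04], xyz=[[0,0,-0.005],[0,0,-0.015],[0,0,-0.025],[0,0,-0.015],[0,0,0],[0,0,0],[-0.0114,0.002,0],[-0.0228,0.00394,0],[-0.0228,0.00394,0],[-0.0228,0.00394,0],[-0.0228,0.00394,0],[-0.0228,0.00394,0],[-0.0228,0.00394,0],[-0.0228,0.00394,0],[-0.0228,0.00394,0],[-0.0228,0.00394,0],[-0.0228,0.00394,0],[-0.0228,0.00394,0],[-0.0118,0.002,0],[0,0,0]], twist=[[0,0,0],[0,0,0],[0,0,-0.131],[0,0,-0.131],[0,0,-0.131],[0,0,-0.131],[0,0,0],[0,0,0],[0,0,0],[0,0,0],[0,0,0],[0,0,0],[0,0,0],[0,0,0],[0,0,0],[0,0,0],[0,0,0],[0,0,0],[0,0,0],[0,0,0]])

```text
clock: 28.45
position: [0.66, -0.131, 0.0665]
tool_rot: [-3.141, 0.001, 2.349]
force: [-1.4, 0.4, -1.9]
grip_width: 0.0601
finger_force: 44.3
```

Emit:
apply_moves(claw=[0.04,0.04,0.04,0.04,0.04], xyz=[[0,0,0.01],[0,0,0.015],[0,0,0.01],[0,0,0.005],[0,0,0]], twist=[[0,0,0],[0,0,0],[0,0,0],[0,0,0],[0,0,0]])

```text
clock: 28.95
position: [0.6585, -0.1289, 0.0255]
tool_rot: [-3.141, -0.001, 2.354]
force: [0.5, 0.4, -0.6]
grip_width: 0.0601
finger_force: 44.3
```

Emit:
apply_moves(claw=[0.04,0.04,0.04,0.04,0.04,0.04,0.04,0.04], xyz=[[0,0,0.006],[0,0,0.005],[0,0,0.003],[0,0,0.002],[0,0,0.001],[0,0,0.0005],[0,0,0.0005],[0,0,0]], twist=[[0,0,0],[0,0,0],[0,0,0],[0,0,0],[0,0,0],[0,0,0],[0,0,0],[0,0,0]])

```text
clock: 29.75
position: [0.6592, -0.1291, 0.0087]
tool_rot: [3.142, 0.0, 2.354]
force: [0.3, 0.5, -1.7]
grip_width: 0.0601
finger_force: 44.3
```

Emit:
apply_moves(claw=[0.04,0.04,0.04,0.04], xyz=[[0,0,0.0007],[0,0,0.0007],[0,0,0.0004],[0,0,0]], twist=[[0,0,0],[0,0,0],[0,0,0],[0,0,0]])

```text
clock: 30.15
position: [0.6593, -0.1291, 0.0074]
tool_rot: [3.141, 0.0, 2.354]
force: [-2.5, 0.8, 8.1]
grip_width: 0.06
finger_force: 45.4
```

Emit:
apply_moves(claw=[0.064,0.069,0.069,0.069,0.069,0.0854,0.0854,0.0854,0.0854,0.0854], xyz=[[0,0,0],[0,0,0],[0,0,0],[0,0,-0.005],[0,0,-0.02],[0,0,-0.03],[0,0,-0.03],[0,0,-0.03],[0,0,-0.03],[0,0,0]], twist=[[0,0,0],[0,0,0],[0,0,0],[0,0,0],[0,0,0],[0,0,0],[0,0,0],[0,0,0],[0,0,0],[0,0,0]])

```text
clock: 31.15
position: [0.6611, -0.1296, 0.1564]
tool_rot: [3.138, 0.005, 2.354]
force: [0.8, 0.8, -0.0]
grip_width: 0.0854
finger_force: 0.0
```

```bash
python3 - <<'E'
from workcell import bot
import cv2
cv2.imwrite("pics/end.png",bot.grab_frame("scene")["img"][:,:,::-1])
E
```

```text
(no output)
```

View pics/end.png

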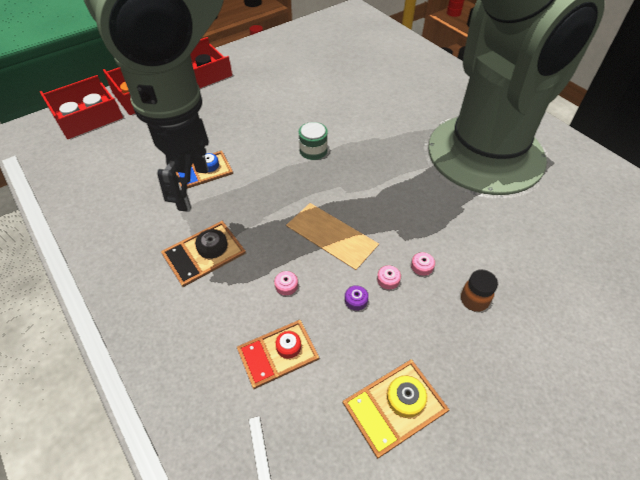

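All four wheels lie flat in their trays: black (211,242), red (288,344), yellow (407,395) and blue (210,160). The tin and the jar are untouched.

```bash
python3 -c "
from workcell import bot
print(bot.job_done())"
```

```text
the job is handed in; nothing more can be done
None
```

The job is handed in at about 31 s: all four wheels lie flat in the trays matching their tyres, and the green tin and amber jar stand where they were.

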